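Gauge a brake caliper's pad gap with a tapered feeler

TASK

On the caliper jig, first turn the lock collar by its upright pin to its locked mark, as far as it goes. Then draw the flat-handled feeler out of the tool block and slide its blade, upright, straight down between the caliper's two plates until it drags snugly and has pushed the sprung plate back a millimetre or two, without ramming it in. Finish while still gripping the feeler and holding it at that depth, and leave everything else on the bench where it is.

Things in the scene. Friction and masses are not known exactly. Their poses are not given: they have to be found in the camera images.
- collar (a joint): Steel lock collar on the jig's upright post, turning about the vertical. Value in rad, counter-clockwise from above: 0 fully open, 1.30 locked, at a hard stop where the pin is in line with the mark. It starts between 0 and 0.35 and stays where it is left; stiff, about 4 N at the pin, up to 18 N if the pin is pinched hard. Push it or pinch it by the pin.
- collar_pin (a point): Middle of the grip of the upright round steel pin (12 mm in diameter, standing 42 mm high above its ear, its top 15 mm above this point) on the collar's ear. It moves with the collar on a circle of radius 48 mm about the collar axis.
- collar_axis (a point): Point on the vertical axis of collar and post at half the collar's height, 39 mm above the table. The collar is 60 mm in diameter, 18 mm high; the post in it is 32 mm in diameter, its top 37 mm above this point. The caliper is 155 mm away on the jig's -y side, behind an upright bracket 95 mm away whose top is 72 mm above the table.
- locked_mark (a point): Top of the small upright aluminium pointer on the jig's base that marks the locked position: it stands 64 mm from the collar axis, in line with the pin when locked.
- feeler_grip (a point): Centre of the flat black handle of the loose feeler: handle 36 mm wide (its x), 22 mm thick (its y), 60 mm high (its z), so its top is 30 mm above this point. A steel blade points down from it. It starts hanging upright in one of the two slots of the wooden tool block with the handle resting on the block's top (85 mm above the table). Total mass about 0.14 kg.
- feeler_tip (a point): Centre of the lower end of the feeler's blade, 102 mm straight below the grip centre (blade 72 mm long). The blade is 22 mm wide (x); its thickness (y) is 2 mm at this tip and grows evenly by 0.12 mm per mm to 8.2 mm at 52 mm from the tip, then stays 8.2 mm up to the handle.
- feeler: The whole feeler; origin at the blade's tip, z up along the blade to the handle, x across its width, y through its thickness.
- block: Wooden tool block fixed to the table, 160 mm (its x) by 60 mm (y) by 85 mm high, origin under its centre. Two slots, 29 by 11 mm, go through it at x = -40 and +40 mm, long along x. The feeler is in one, the round-handled awl in the other.
- mouth (a point): Point in the caliper's gap at the height of the plates' upper working edge, 80 mm above the table, 1.4 mm from the sprung plate at rest. It moves with the caliper. x runs along the plates, y across the gap, z up. Above it the plates' lips flare outward, 25 degrees from upright, for 11 mm, to a mouth 13 to 15 mm across. Below the plates the way is clear down to 12 mm above the table.
- sprung_plate (a joint): The gap's like, parallel plate on the +y side. Value: m pushed back by the blade, 0 at rest, travel 8 mm. It yields from 4 N on, 2.5 N more per mm. Pushing the blade down takes about 5 N as it starts to yield and 2 to 3 N more per mm of yield (friction varies by 15 %). Snug is 1 to 2 mm; under 0.3 mm is loose, over 2.7 mm too tight, over 5 mm rammed.
- set_plate: The gap's plate on the -y side: steel, upright, 44 mm wide (x), working face 30 mm deep. It stands 1.4 to 3.8 mm from mouth, different each time, and stays there, so the gap is 2.8 to 5.2 mm and the blade must go down by feel. Its origin lies on its working face's upper edge, at mid-width.
- jig: Caliper jig fixed to the table: dark steel base 130 mm (x) by 290 mm (y) by 12 mm, origin under its centre. Collar post at y = +85 mm, caliper at y = -70 mm. The caliper frame, 76 mm (x) by 64 mm (y), floats on guide pins up to 6 mm either way along y (0.5 N friction) and centres itself on the blade. Same axes as mouth.
- awl: Bystander: awl with a round turned wooden handle (28 mm across, 55 mm high) in the tool block's other slot. Leave it there.
- spray: Bystander: grey bottle, 60 mm across, 170 mm high, origin under its centre.
- grease: Bystander: low white jar, 72 mm across, 60 mm high.
- chainring: Bystander: flat toothed steel ring, 110 mm across, 5 mm high.
- pedal: Bystander: black bicycle pedal lying flat, 90 by 76 mm, 16 mm high.
- tape: Bystander: roll of black tape lying flat, 90 mm across, 25 mm high.
- mug: Bystander: white mug, 80 mm across, 90 mm high.
- wrench: Bystander: steel wrench lying flat, 180 mm long.
Not all that is in view belongs to the job. Leave any turquoise or yellow look-alike of the feeler alone.

How it is judged:
By the outcome, as a careful person would: the job done as asked, in the order asked, and still so for the second after the job is handed in, while the arm keeps its last pose, push and grip.
It also fails if it takes over 72 s, if anything falls off the work surface, if the arm or the gripper's body presses on something with over 40 N, if the wrist force passes 120 N, or if a joint passes its speed limit or range.

ROBOT

A 6-joint arm with a two-finger parallel gripper is mounted at the origin on the work surface. World frame = base frame: x ahead of the robot, y to its left, z up, the work surface at z = 0. Lengths are in m, angles in rad, forces in N, time in s.
With the tool pointing down it reaches from about 0.375 to 0.9 m from the base axis. Payload 3.1 kg.
Tool frame: the origin (TCP) lies on the centre line of the jaws, within the pads' length; the fingertips stand 19 mm ahead of it and the grasp point (between the pads) is the TCP; z points along the fingers, y is the line along which they close (so a half turn about z gives the same grasp; the last joint's range is limited). The gripper opens to 85 mm and grips with 20 to 120 N. Pads are 22 mm wide; open, the fingers measure 114 mm over their backs; the gripper's body (76 mm by 85 mm) begins 54 mm behind the grasp point. The pads swing forward as they close: fully open they stand 13 mm farther back than shut.
Start: joints at [-1.357, 0.527, 1.433, -0, 1.181, -0.178], TCP at [0.239, -0.578, 0.25] pointing down, gripper open.
Joint ranges: [-3.08, 3.08], [-0.75, 2.2], [0.22, 2.44], [-1.43, 4.57], [0, 2.65], [-2.85, 2.85]. Speed limits (rad/s): [2.79, 2.79, 3.14, 3.14, 3.14, 3.14].

INTERFACE

Orientations are given as a unit quaternion [x, y, z, w].
In Python, from station import manip gives the robot as it stands.
- The arm moves only by the tool servo_tool, never from a script. Its argument "rows" is a list that holds one entry, the list of rows, each a list of 7 numbers: the turn, a rotation vector about the tool's x, y, z in degrees, then the shift along the tool's x, y, z in m, then the gripper command: -1 is shut, 1 is fully open, values between are in proportion. In form: [[[wx, wy, wz, tx, ty, tz, jaw], ...]]. A call has 1 to 8 rows; each row shifts and turns the commanded pose from where the row before left it, along the tool's axes as they then stand; what a row does not reach is not made up. A row lasts 1/12 s, in which the tool goes at most 41.7 mm and 7.16 degrees, less where a joint would pass 70% of its speed; a pose out of reach is approached as far as the arm can. A call is refused whole if a number of a shift passes 0.0417 or a number of a turn 7.16, either way. A call with a gripper value outside its range is refused whole. The fingers move at their own pace and stop on an object; "squeeze" is the grip in N (left out, the last holds). Time passes only in rows, so rows that do not move let the fingers close. It gives the time, the measured TCP pose, the force, the opening and the grip force at its end, in the units of the state.
- manip.sense(): the state, without advancing time (a new reading comes with each control period).
- manip.snapshot(name): name is "scene" or "side" or "wrist"; returns the picture (384x512x3 uint8, blue, green, red); there is no depth.
- manip.camera_info(name): a dict with "K" (3x3 intrinsics, pixels), "camera_from_world" (4x4, takes a point from world to camera coordinates). Camera axes: x right, y down, z forward; pixel columns grow to the right and rows downward; lengths in m; the calibration is good to about 2 mm. The wrist camera is an equidistant fisheye: a pixel r from the principal point sees the ray r / f radians off the axis. A picture is of the moment at which its call begins: read the wrist's pose just before it. camera_info takes no time and is no camera call; for the wrist camera it gives the pose at the moment of the call.
- manip.sign_off(): hands the job in; it is judged then, once.
The state is a dict: "t": time; "q": joint angles; "qd": joint speeds; "tau": joint torques, N m; "tcp_pos": TCP position; "tool_rot": TCP orientation; "force": force on the tool from outside, world axes, zero at the start; "ft_torque": the same for the moment, N m; "finger_gap": opening from 0.0 (shut) to 1.0 (fully open); "gripper_force": force on a finger pad.
Only numpy, scipy, OpenCV 4.12 (cv2) and the standard library are available. Lean on these libraries where they do the work, as an engineer would, in place of code of your own. Each camera call takes 0.05 s, during which the arm holds its last target. There are 200 camera calls.

## Working session

There is one attempt and no reset: what is moved stays moved. The work goes in short steps, Python scripts to look and compute and a tool call to move; the robot and the scene stay as the last step left them, time stands still between calls to the robot, and variables do not carry over. Pictures are saved under pics/ and viewed, at most 10 in all, crops included, and the job is handed in when it is done.

Besides the shell and the picture viewer there is one more tool, called after "Emit:" in YAML: its name, and indented under it one key for each argument. servo_tool: Moves the arm, as the interface text tells. Its arguments: {"type":"object","properties":{"rows":{"type":"array","items":{"type":"array","items":{"type":"array","items":{"type":"number"}}}},"squeeze":{"type":"number"}},"required":["rows"]}

```bash
mkdir -p pics
cat > h.py <<'E'
import numpy as np, cv2
from station import manip
from scipy.spatial.transform import Rotation as R
def ray(ci,u,v,fish=False):
    K=np.array(ci["K"]);T=np.array(ci["camera_from_world"])
    x=(u-K[0,2])/K[0,0];y=(v-K[1,2])/K[1,1]
    if fish:
        r=np.hypot(x,y);d=np.array([x/r*np.sin(r),y/r*np.sin(r),np.cos(r)]) if r>0 else np.array([0,0,1.])
    else: d=np.array([x,y,1.])
    return -T[:3,:3].T@T[:3,3], T[:3,:3].T@d
def at_z(ci,u,v,z,fish=False):
    o,d=ray(ci,u,v,fish);return o+d*(z-o[2])/d[2]
def proj(ci,p,fish=False):
    K=np.array(ci["K"]);T=np.array(ci["camera_from_world"])
    c=T[:3,:3]@np.asarray(p)+T[:3,3]
    if fish:
        r=np.hypot(c[0],c[1]);th=np.arctan2(r,c[2]);c=np.array([c[0]/r*th,c[1]/r*th,1])
    return (K@(c/c[2]))[:2]
def tri(*rs):
    A=0;b=0
    for o,d in rs:
        d=d/np.linalg.norm(d);P=np.eye(3)-np.outer(d,d);A=A+P;b=b+P@o
    return np.linalg.solve(A,b)
E
python3 - <<'E'
from h import *
ims={n:manip.snapshot(n) for n in("scene","side","wrist")}
for n in ims: cv2.imwrite(f"pics/{n}0.png",ims[n])
s=manip.sense();print(s)
import pickle;pickle.dump({n:manip.camera_info(n) for n in ims},open("ci0.pkl","wb"))
for n in ims:
  c=manip.camera_info(n);print(n,c["K"],np.round(c["camera_from_world"],3).tolist())
cv2.imwrite("pics/s0.png",cv2.resize(ims["scene"],(800,600)))
cv2.imwrite("pics/d0.png",cv2.resize(ims["side"],(800,600)))
E
```

```text
{'t': 0.15, 'q': array([-1.35750881e+00,  5.28259995e-01,  1.43361177e+00,  3.32129251e-05,
        1.18142447e+00, -1.78515340e-01]), 'qd': array([ 0.00014451, -0.00245188, -0.00301462,  0.00015345,  0.00079451,
        0.00010855]), 'tau': array([ 9.70359724e-04, -4.42742014e+01, -1.78276688e+01, -2.48542092e-04,
        5.62607005e-03, -1.29735352e-05]), 'tcp_pos': array([ 0.23857336, -0.57710816,  0.24955267]), 'tool_rot': array([ 9.80873478e-01,  1.94644535e-01,  5.47195736e-07, -8.51927546e-04]), 'force': array([-0.34543154, -0.45277536, -1.11829749]), 'ft_torque': array([-0.02769202, -0.02946324, -0.07640979]), 'gripper_force': 0.0, 'finger_gap': 1.0005335457680204}
scene [[488.54195393   0.         255.20976461]
 [  0.         488.54195393 193.68106191]
 [  0.           0.           1.        ]] [[-0.802, 0.598, 0.01, 0.437], [0.44, 0.602, -0.666, -0.159], [-0.404, -0.53, -0.746, 1.516], [0.0, 0.0, 0.0, 1.0]]
side [[447.82348554   0.         249.78914317]
 [  0.         447.82348554 190.2604522 ]
 [  0.           0.           1.        ]] [[-0.774, -0.633, -0.003, 0.398], [-0.399, 0.492, -0.773, 0.306], [0.491, -0.598, -0.634, 1.014], [0.0, 0.0, 0.0, 1.0]]
wrist [[297.31863964   0.         254.28350338]
 [  0.         297.31863964 191.49453294]
 [  0.           0.           1.        ]] [[0.382, -0.924, -0.002, -0.623], [-0.884, -0.367, 0.29, -0.038], [-0.269, -0.109, -0.957, 0.38], [0.0, 0.0, 0.0, 1.0]]
```

View pics/s0.png

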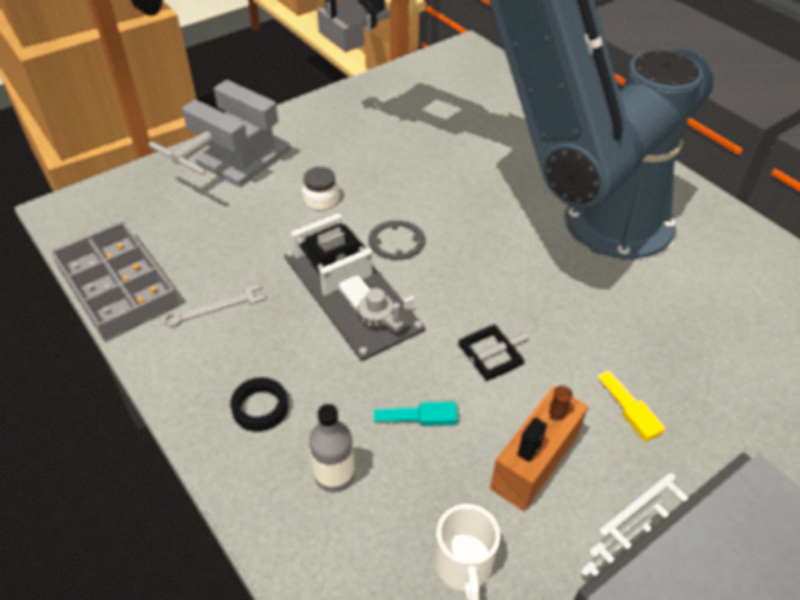

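View pics/d0.png

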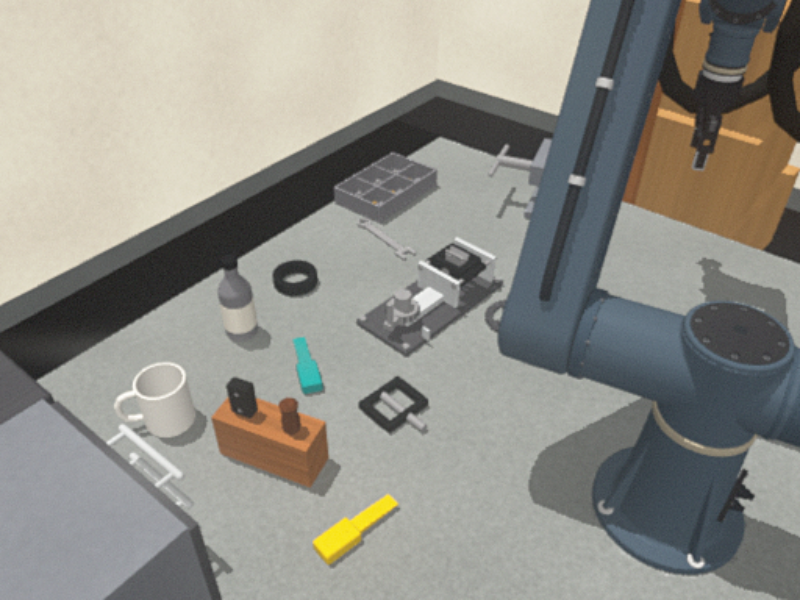

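The black flat handle in the block at scene (532,438) and side (241,397) looks like the feeler. The look-alikes are the brown round awl (562,400), the turquoise one (438,413) and the yellow one (640,418), both lying flat. The collar is at scene (376,300), with the caliper at (335,240). Next I'll check this in close crops.

Run:
```python
from h import *
a=cv2.imread("pics/scene0.png");b=cv2.imread("pics/side0.png")
def crop(im,x,y,w,h): return cv2.resize(im[y:y+h,x:x+w],(400,300),interpolation=cv2.INTER_CUBIC)
# all crops 100x75 -> x4
m=np.vstack([np.hstack([crop(a,180,135,100,75),crop(a,300,240,100,75)]),np.hstack([crop(b,225,150,100,75),crop(b,125,235,100,75)])])
cv2.imwrite("pics/m0.png",m)
```

```text
(no output)
```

View pics/m0.png

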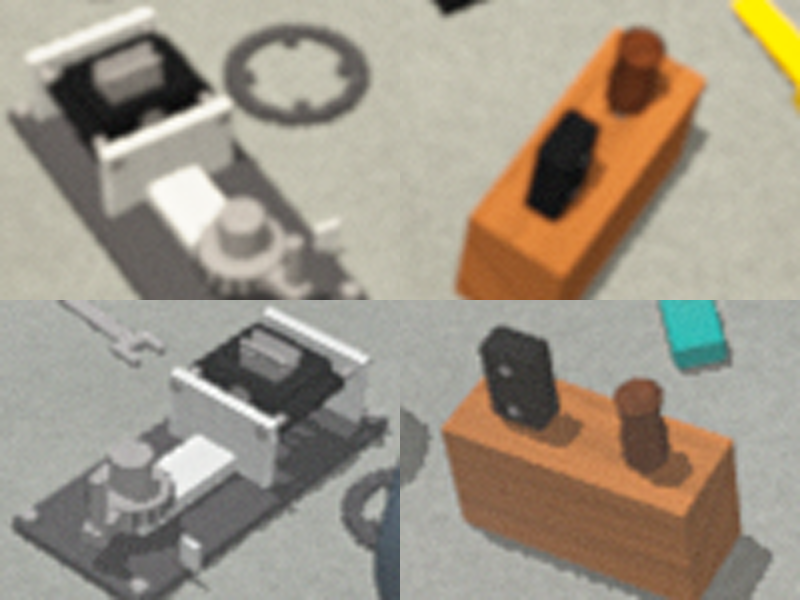

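Run:
```python
from h import *
import pickle;C=pickle.load(open("ci0.pkl","rb"))
S=lambda x,y:(180+x/4,135+y/4);B=lambda x,y:(300+(x-400)/4,240+y/4)
D=lambda x,y:(225+x/4,150+(y-300)/4);E=lambda x,y:(125+(x-400)/4,235+(y-300)/4)
np.set_printoptions(precision=4,suppress=True)
s,d=C["scene"],C["side"]
print("post",at_z(s,*S(243,212),.076),at_z(d,*D(131,455),.076),tri(ray(s,*S(243,212)),ray(d,*D(131,455))))
print("pin",at_z(s,*S(294,243),.07),at_z(d,*D(98,485),.07),tri(ray(s,*S(294,243)),ray(d,*D(98,485))))
print("mark",tri(ray(s,*S(330,224)),ray(d,*D(190,540))))
print("handle",at_z(s,*B(573,132),.145),at_z(d,*E(517,343),.145),tri(ray(s,*B(573,132)),ray(d,*E(517,343))))
for p in[(615,32),(705,80),(565,277),(470,217)]: print("blkS",at_z(s,*B(*p),.085))
for p in[(443,432),(735,440),(685,515)]: print("blkD",at_z(d,*E(*p),.085))
print("brackets S",[at_z(s,*S(*p),.072) for p in[(100,150),(228,103),(30,60),(152,14)]])
print("brackets D",[at_z(d,*D(*p),.072) for p in[(173,375),(277,428),(265,313),(367,360)]])
print("lips",at_z(s,*S(128,66),.091),at_z(d,*D(270,347),.091))
print("base S",[at_z(s,*S(*p),.012) for p in[(12,110)]],"D",[at_z(d,*D(*p),.012) for p in[(15,525),(385,420)]])
```

```text
post [ 0.5398 -0.071   0.076 ] [ 0.5419 -0.0704  0.076 ] [ 0.5408 -0.0693  0.0776]
pin [ 0.5259 -0.0338  0.07  ] [ 0.5437 -0.0354  0.07  ] [ 0.5334 -0.0234  0.0838]
mark [ 0.4787 -0.0568  0.0387]
handle [0.5428 0.3048 0.145 ] [0.5442 0.3024 0.145 ] [0.5431 0.3041 0.146 ]
blkS [0.4418 0.2465 0.085 ]
blkS [0.4238 0.3014 0.085 ]
blkS [0.5753 0.3453 0.085 ]
blkS [0.5919 0.2882 0.085 ]
blkD [0.5736 0.3437 0.085 ]
blkD [0.4384 0.2414 0.085 ]
blkD [0.4229 0.298  0.085 ]
brackets S [array([ 0.5827, -0.1772,  0.072 ]), array([ 0.4867, -0.1632,  0.072 ]), array([ 0.5745, -0.2808,  0.072 ]), array([ 0.4781, -0.2705,  0.072 ])]
brackets D [array([ 0.5799, -0.1692,  0.072 ]), array([ 0.4818, -0.1656,  0.072 ]), array([ 0.5733, -0.2804,  0.072 ]), array([ 0.4765, -0.2778,  0.072 ])]
lips [ 0.5323 -0.2175  0.091 ] [ 0.5294 -0.2227  0.091 ]
base S [array([ 0.584 , -0.3011,  0.012 ])] D [array([ 0.6059, -0.0151,  0.012 ]), array([ 0.4625, -0.2922,  0.012 ])]
```

```bash
cat >> h.py <<'E'
def yaw(s):
    m=R.from_quat(s["tool_rot"]).as_matrix();return np.degrees(np.arctan2(m[1,0],m[0,0]))
def plan(pos,yw,jaw,n,start=None):
    """straight rows from the present (or given (pos,yaw)) pose, tool down; prints tool-frame rows"""
    if start is None:
        s=manip.sense();start=(s["tcp_pos"],yaw(s))
    p,y=np.array(start[0]),start[1];dp=(np.array(pos)-p)/n;dy=((yw-y+180)%360-180)/n
    out=[]
    for i in range(n):
        a=np.radians(y);X=np.array([np.cos(a),np.sin(a),0]);Y=np.array([np.sin(a),-np.cos(a),0])
        out.append([0,0,round(-dy,2),round(float(X@dp),4),round(float(Y@dp),4),round(-float(dp[2]),4),jaw]);y+=dy
    for i in range(0,n,8): print(str([out[i:i+8]]).replace(' ',''))
E
python3 - <<'E'
from h import *
plan([.533,-.023,.20],99,-0.3,20)
s=manip.sense();m=R.from_quat(s["tool_rot"]).as_matrix();o,d=ray(manip.camera_info("wrist"),254.28,191.5,True)
print(m.T@(o-s["tcp_pos"]),m.T@d)
E
```

```text
[[[0,0,np.float64(-3.83),0.0242,-0.02,0.0025,-0.3],[0,0,np.float64(-3.83),0.0255,-0.0183,0.0025,-0.3],[0,0,np.float64(-3.83),0.0266,-0.0166,0.0025,-0.3],[0,0,np.float64(-3.83),0.0277,-0.0148,0.0025,-0.3],[0,0,np.float64(-3.83),0.0286,-0.0129,0.0025,-0.3],[0,0,np.float64(-3.83),0.0294,-0.011,0.0025,-0.3],[0,0,np.float64(-3.83),0.0301,-0.009,0.0025,-0.3],[0,0,np.float64(-3.83),0.0306,-0.0069,0.0025,-0.3]]]
[[[0,0,np.float64(-3.83),0.031,-0.0049,0.0025,-0.3],[0,0,np.float64(-3.83),0.0312,-0.0028,0.0025,-0.3],[0,0,np.float64(-3.83),0.0314,-0.0007,0.0025,-0.3],[0,0,np.float64(-3.83),0.0313,0.0014,0.0025,-0.3],[0,0,np.float64(-3.83),0.0312,0.0035,0.0025,-0.3],[0,0,np.float64(-3.83),0.0309,0.0056,0.0025,-0.3],[0,0,np.float64(-3.83),0.0304,0.0076,0.0025,-0.3],[0,0,np.float64(-3.83),0.0299,0.0096,0.0025,-0.3]]]
[[[0,0,np.float64(-3.83),0.0292,0.0116,0.0025,-0.3],[0,0,np.float64(-3.83),0.0283,0.0135,0.0025,-0.3],[0,0,np.float64(-3.83),0.0274,0.0154,0.0025,-0.3],[0,0,np.float64(-3.83),0.0263,0.0172,0.0025,-0.3]]]
[ 0.074593   -0.00096653 -0.12378224] [-2.90227832e-01 -4.34613711e-04  9.56957479e-01]
```

Emit:
servo_tool:
  rows:
    - [[0, 0, -3.8, 0.0242, -0.02, 0.0025, -0.3], [0, 0, -3.8, 0.0255, -0.0183, 0.0025, -0.3], [0, 0, -3.8, 0.0266, -0.0166, 0.0025, -0.3], [0, 0, -3.8, 0.0277, -0.0148, 0.0025, -0.3], [0, 0, -3.8, 0.0286, -0.0129, 0.0025, -0.3], [0, 0, -3.8, 0.0294, -0.011, 0.0025, -0.3], [0, 0, -3.8, 0.0301, -0.009, 0.0025, -0.3], [0, 0, -3.8, 0.0306, -0.0069, 0.0025, -0.3]]

```text
t: 0.82
tcp_pos: [0.3572, -0.3545, 0.2301]
tool_rot: [0.895, 0.446, 0.0, -0.0]
force: [0.6, -1.1, -0.1]
finger_gap: 0.351
gripper_force: 0.0
```

Emit:
servo_tool:
  rows:
    - [[0, 0, -3.8, 0.031, -0.0049, 0.0025, -0.3], [0, 0, -3.8, 0.0312, -0.0028, 0.0025, -0.3], [0, 0, -3.8, 0.0314, -0.0007, 0.0025, -0.3], [0, 0, -3.8, 0.0313, 0.0014, 0.0025, -0.3], [0, 0, -3.8, 0.0312, 0.0035, 0.0025, -0.3], [0, 0, -3.8, 0.0309, 0.0056, 0.0025, -0.3], [0, 0, -3.8, 0.0304, 0.0076, 0.0025, -0.3], [0, 0, -3.8, 0.0299, 0.0096, 0.0025, -0.3]]

```text
t: 1.48
tcp_pos: [0.4763, -0.1336, 0.2101]
tool_rot: [0.746, 0.665, -0.0, -0.0]
force: [0.4, -0.4, -0.2]
finger_gap: 0.347
gripper_force: 0.0
```

Emit:
servo_tool:
  rows:
    - [[0, 0, -3.8, 0.0292, 0.0116, 0.0025, -0.3], [0, 0, -3.8, 0.0283, 0.0135, 0.0025, -0.3], [0, 0, -3.8, 0.0274, 0.0154, 0.0025, -0.3], [0, 0, -3.8, 0.0263, 0.0172, 0.0025, -0.3], [0, 0, 0, 0, 0, 0, -0.3], [0, 0, 0, 0, 0, 0, -0.3]]

```text
t: 1.98
tcp_pos: [0.5359, -0.0232, 0.1999]
tool_rot: [0.652, 0.758, -0.0, -0.0]
force: [-0.4, -0.4, -0.0]
finger_gap: 0.351
gripper_force: 0.0
```

Run:
```python
from h import *
import pickle
s=manip.sense();ci=manip.camera_info("wrist");im=manip.snapshot("wrist");cv2.imwrite("pics/w1.png",im)
cv2.imwrite("pics/w1b.png",cv2.resize(im,(800,600),interpolation=cv2.INTER_CUBIC));pickle.dump(ci,open("ciw1.pkl","wb"))
print(s["t"],s["tcp_pos"],yaw(s),s["q"],s["force"],s["finger_gap"])
for p in[(.533,-.023,.084),(.541,-.0705,.076),(.479,-.057,.039),(.531,-.224,.08)]: print(proj(ci,p,True)*800/512)
```

```text
1.9833 [ 0.53592783 -0.02316855  0.19989206] 98.6208105821834 [-2.51524386e-01  4.77807852e-01  1.70628425e+00 -2.52863183e-04
  9.58200453e-01 -4.01840478e-01] [-0.42889137 -0.40467916 -0.00913048] 0.35131813443033844
[391.46304365 302.62977236]
[393.26288901 376.23957613]
[303.67008934 319.24102474]
[350.2032321  552.88452184]
```

View pics/w1b.png

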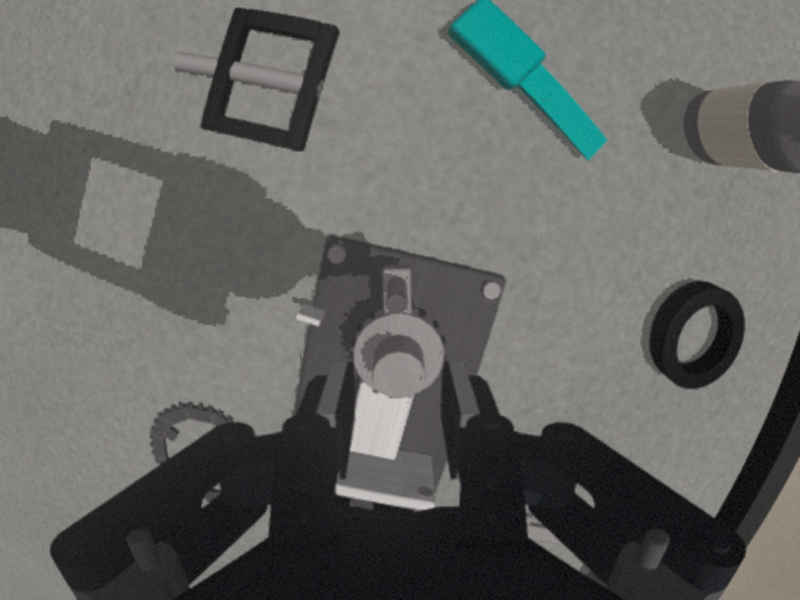

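The wrist picture shows the pin top at (397,300), the post top at (399,375) and the mark at (309,322), all within about 3 mm of prediction. I'll descend around the pin.

Emit:
servo_tool:
  rows:
    - [[0, 0, 0, 0, 0, 0.032, -0.3], [0, 0, 0, 0, 0, 0.032, -0.3], [0, 0, 0, 0, 0, 0.032, -0.3], [0, 0, 0, 0, 0, 0.032, -0.3], [0, 0, 0, 0, 0, 0, -0.55], [0, 0, 0, 0, 0, 0, -0.55], [0, 0, 0, 0, 0, 0, -0.55]]
  squeeze: 20

```text
t: 2.62
tcp_pos: [0.5363, -0.0257, 0.0735]
tool_rot: [0.654, 0.757, 0.0, 0.001]
force: [1.2, -0.0, 0.7]
finger_gap: 0.226
gripper_force: 0.0
```

Emit:
servo_tool:
  rows:
    - [[0, 0, -6, -0.0003, -0.005, 0, -0.55], [0, 0, -6, -0.0003, -0.005, 0, -0.55], [0, 0, -6, -0.0003, -0.005, 0, -0.55]]

```text
t: 2.87
tcp_pos: [0.5252, -0.0299, 0.0753]
tool_rot: [0.525, 0.851, 0.002, 0.005]
force: [5.2, 4.6, -3.4]
finger_gap: 0.227
gripper_force: 2.9
```

Emit:
servo_tool:
  rows:
    - [[0, 0, -6, 0.0003, -0.005, 0, -0.55], [0, 0, -6, 0.0003, -0.005, 0, -0.55], [0, 0, -6, 0.0003, -0.005, 0, -0.55], [0, 0, -6, 0.0003, -0.005, 0, -0.55]]

```text
t: 3.2
tcp_pos: [0.5092, -0.041, 0.0756]
tool_rot: [0.336, 0.942, 0.001, 0.006]
force: [4.9, 1.3, -2.2]
finger_gap: 0.227
gripper_force: 2.4
```

Run:
```python
from h import *
s=manip.sense();print(s["t"],s["tcp_pos"],yaw(s),s["tool_rot"],s["force"],s["ft_torque"],s["qd"])
im=manip.snapshot("wrist");ci=manip.camera_info("wrist");cv2.imwrite("pics/w2.png",im)
cv2.imwrite("pics/w2b.png",cv2.resize(im[100:340,100:420],(800,600),interpolation=cv2.INTER_CUBIC))
```

```text
3.2 [ 0.50918927 -0.04098777  0.07557619] 140.67474320659656 [3.36459668e-01 9.41676939e-01 7.40199080e-04 6.23596668e-03] [ 4.93951621  1.25763035 -2.1887602 ] [ 0.25245787 -0.77249965  0.00387445] [-1.03475931e-01 -3.05354081e-02  1.00725824e-01  1.17841138e-04
 -8.19022362e-02 -1.34873056e+00]
```

View pics/w2b.png

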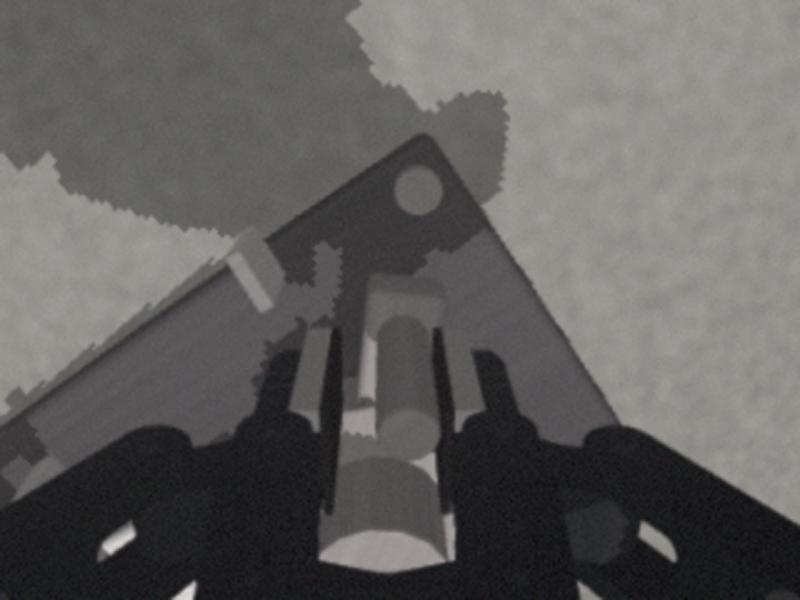

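Emit:
servo_tool:
  rows:
    - [[0, 0, -6, 0.0003, -0.005, 0, -0.55], [0, 0, -6, 0.0003, -0.005, 0, -0.55], [0, 0, -6, 0.0003, -0.005, 0, -0.55], [0, 0, -3, 0.0003, -0.0025, 0, -0.55]]

```text
t: 3.58
tcp_pos: [0.4982, -0.0551, 0.0754]
tool_rot: [0.161, 0.987, -0.0, 0.005]
force: [3.8, 3.6, 1.0]
finger_gap: 0.225
gripper_force: 2.1
```

Emit:
servo_tool:
  rows:
    - [[0, 0, -2, 0, -0.0017, 0, -0.55], [0, 0, -2, 0, -0.0017, 0, -0.55]]

```text
t: 3.75
tcp_pos: [0.4969, -0.0581, 0.0753]
tool_rot: [0.127, 0.992, -0.0, 0.005]
force: [3.5, 2.3, 1.0]
finger_gap: 0.224
gripper_force: 2.0
```

Emit:
servo_tool:
  rows:
    - [[0, 0, -1, 0, -0.0015, 0, -0.55], [0, 0, -1, 0, -0.0015, 0, -0.55]]

```text
t: 3.92
tcp_pos: [0.4948, -0.0606, 0.0746]
tool_rot: [0.11, 0.994, -0.0, 0.003]
force: [3.3, 3.3, 2.0]
finger_gap: 0.228
gripper_force: 2.1
```

Emit:
servo_tool:
  rows:
    - [[0, 0, -1, 0, -0.0015, 0, -0.55], [0, 0, -1, 0, -0.0015, 0, -0.55]]

```text
t: 4.08
tcp_pos: [0.4924, -0.0631, 0.0732]
tool_rot: [0.092, 0.996, -0.0, 0.001]
force: [2.1, 4.0, 3.2]
finger_gap: 0.221
gripper_force: 2.1
```

Emit:
servo_tool:
  rows:
    - [[0, 0, -1, 0, -0.0015, 0, -0.55], [0, 0, 0, 0, -0.001, 0, -0.55]]

```text
t: 4.25
tcp_pos: [0.4911, -0.0654, 0.0724]
tool_rot: [0.083, 0.997, 0.0, -0.001]
force: [2.0, 4.4, 2.3]
finger_gap: 0.226
gripper_force: 2.1
```

Run:
```python
from h import *
s=manip.sense();print(s["t"],s["tcp_pos"],yaw(s),s["force"],s["ft_torque"])
im=manip.snapshot("wrist");a=manip.snapshot("scene");b=manip.snapshot("side")
m=np.hstack([cv2.resize(x,(400,600),interpolation=cv2.INTER_CUBIC) for x in (im[130:310,190:310],a[150:225,215:265])])
cv2.imwrite("pics/w3b.png",m)
```

```text
4.25 [ 0.4910631  -0.06539546  0.07236898] 170.48240200253727 [2.02855986 4.42047781 2.27959676] [ 0.55940076 -0.32999301 -0.02853852]
```

View pics/w3b.png

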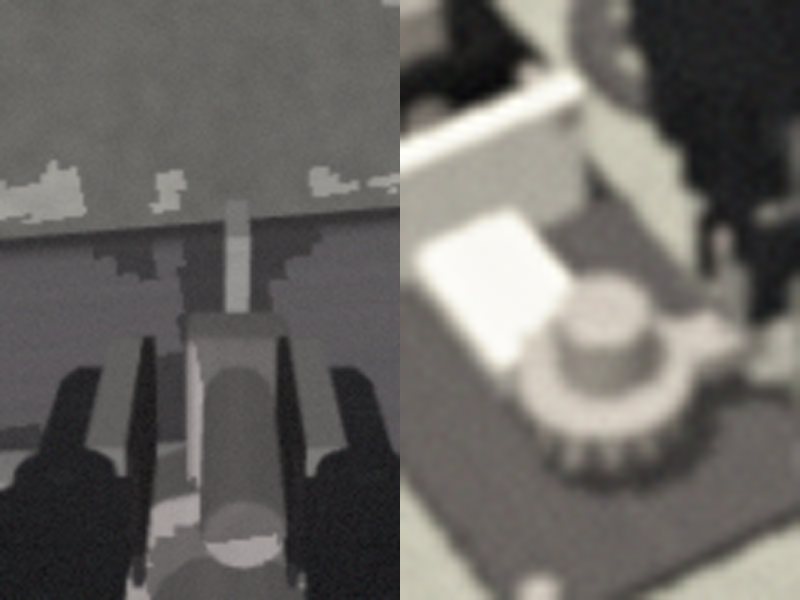

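The pin is almost in line with the pointer, so I'll keep nudging until the hard stop loads up.

Emit:
servo_tool:
  rows:
    - [[0, 0, 0, 0, -0.0015, 0, -0.55], [0, 0, 0, 0, -0.0015, 0, -0.55]]

```text
t: 4.57
tcp_pos: [0.4907, -0.0659, 0.0721]
tool_rot: [0.085, 0.996, 0.002, -0.001]
force: [7.3, 22.1, 3.7]
finger_gap: 0.228
gripper_force: 11.2
```

Emit:
servo_tool:
  rows:
    - [[0, 0, 0, 0, -0.0015, 0, -0.55], [0, 0, 0, 0, -0.0015, 0, -0.55]]

```text
t: 4.73
tcp_pos: [0.4906, -0.0663, 0.0721]
tool_rot: [0.086, 0.996, 0.004, -0.0]
force: [11.7, 34.1, 3.4]
finger_gap: 0.23
gripper_force: 17.7
```

Stop reached at 34 N, with the pin locked. I'll back off, rise and plan the move to the feeler.

Emit:
servo_tool:
  rows:
    - [[0, 0, 0, 0, 0.004, 0, -0.55], [0, 0, 0, 0, 0.004, 0, -0.4], [0, 0, 0, 0, 0, -0.005, -0.4], [0, 0, 0, 0, 0, -0.03, -0.2], [0, 0, 0, 0, 0, -0.04, 0.3], [0, 0, 0, 0, 0, -0.04, 0.3], [0, 0, 0, 0, 0, -0.04, 0.3]]

```text
t: 5.32
tcp_pos: [0.4907, -0.0643, 0.2286]
tool_rot: [0.084, 0.997, -0.0, -0.001]
force: [1.2, -0.3, -0.6]
finger_gap: 0.646
gripper_force: 0.0
```

```bash
sed -i 's/round(-dy,2)/round(float(-dy),2)/' h.py
python3 - <<'E'
from h import *
import pickle;C=pickle.load(open("ci0.pkl","rb"))
s=manip.sense();print(s["t"],s["tcp_pos"],yaw(s),s["q"],s["force"])
print("spray",at_z(C["scene"],333*.64,480*.64,0))
plan([.5445,.3045,.22],196.4,0.3,12)
E
```

```text
5.3167 [ 0.49068979 -0.06430964  0.22862668] 170.4132307697869 [-3.55756565e-01  3.85444773e-01  1.77533912e+00 -1.62534416e-03
  9.83367101e-01 -1.75833085e+00] [ 1.16047025 -0.26166931 -0.57895508]
spray [0.76939935 0.13841352 0.        ]
[[[0,0,-2.17,0.0007,0.0311,0.0007,0.3],[0,0,-2.17,-0.0005,0.0311,0.0007,0.3],[0,0,-2.17,-0.0017,0.031,0.0007,0.3],[0,0,-2.17,-0.0028,0.0309,0.0007,0.3],[0,0,-2.17,-0.004,0.0308,0.0007,0.3],[0,0,-2.17,-0.0051,0.0306,0.0007,0.3],[0,0,-2.17,-0.0063,0.0304,0.0007,0.3],[0,0,-2.17,-0.0074,0.0302,0.0007,0.3]]]
[[[0,0,-2.17,-0.0086,0.0299,0.0007,0.3],[0,0,-2.17,-0.0097,0.0295,0.0007,0.3],[0,0,-2.17,-0.0108,0.0291,0.0007,0.3],[0,0,-2.17,-0.0119,0.0287,0.0007,0.3]]]
```

Emit:
servo_tool:
  rows:
    - [[0, 0, -2.17, 0.0007, 0.0311, 0.0007, 0.3], [0, 0, -2.17, -0.0005, 0.0311, 0.0007, 0.3], [0, 0, -2.17, -0.0017, 0.031, 0.0007, 0.3], [0, 0, -2.17, -0.0028, 0.0309, 0.0007, 0.3], [0, 0, -2.17, -0.004, 0.0308, 0.0007, 0.3], [0, 0, -2.17, -0.0051, 0.0306, 0.0007, 0.3], [0, 0, -2.17, -0.0063, 0.0304, 0.0007, 0.3], [0, 0, -2.17, -0.0074, 0.0302, 0.0007, 0.3]]

```text
t: 5.98
tcp_pos: [0.5273, 0.1826, 0.2216]
tool_rot: [-0.069, 0.998, -0.001, -0.001]
force: [1.1, 0.1, -0.9]
finger_gap: 0.649
gripper_force: 0.0
```

Emit:
servo_tool:
  rows:
    - [[0, 0, -2.17, -0.0086, 0.0299, 0.0007, 0.3], [0, 0, -2.17, -0.0097, 0.0295, 0.0007, 0.3], [0, 0, -2.17, -0.0108, 0.0291, 0.0007, 0.3], [0, 0, -2.17, -0.0119, 0.0287, 0.0007, 0.3], [0, 0, 0, 0, 0, 0, 0.3], [0, 0, 0, 0, 0, 0, 0.3]]

```text
t: 6.48
tcp_pos: [0.5451, 0.3056, 0.2184]
tool_rot: [-0.144, 0.99, -0.001, -0.001]
force: [0.3, -0.0, -0.5]
finger_gap: 0.65
gripper_force: 0.0
```

Run:
```python
from h import *
import pickle
s=manip.sense();ci=manip.camera_info("wrist");im=manip.snapshot("wrist");cv2.imwrite("pics/w4.png",im);pickle.dump(ci,open("ciw4.pkl","wb"))
a=manip.snapshot("scene");b=manip.snapshot("side")
m=np.hstack([cv2.resize(im[90:350,130:390],(600,600),interpolation=cv2.INTER_CUBIC),np.vstack([cv2.resize(x,(200,300),interpolation=cv2.INTER_CUBIC) for x in (a[140:215,210:260],b[170:230,235:275])])])
cv2.imwrite("pics/w4b.png",m)
print(s["t"],s["tcp_pos"],yaw(s),s["q"])
u=np.array([.959,.282]);v=np.array([-.282,.959])
for a_,b_ in [(1,1),(1,-1),(-1,-1),(-1,1)]:
  p=np.array([.5445,.3045])+a_*.018*u+b_*.011*v;q=proj(ci,[*p,.145],True);print((q-[130,90])*600/260)
```

```text
6.4833 [0.54505785 0.30561961 0.21835318] -163.40644810897012 [ 3.33051647e-01  5.63730584e-01  1.46384276e+00 -1.48120849e-03
  1.11542181e+00 -1.52670536e+00]
[315.08459104 328.1204742 ]
[245.43047287 327.76946498]
[243.57817798 217.81933327]
[317.22054708 218.12609296]
```

View pics/w4b.png

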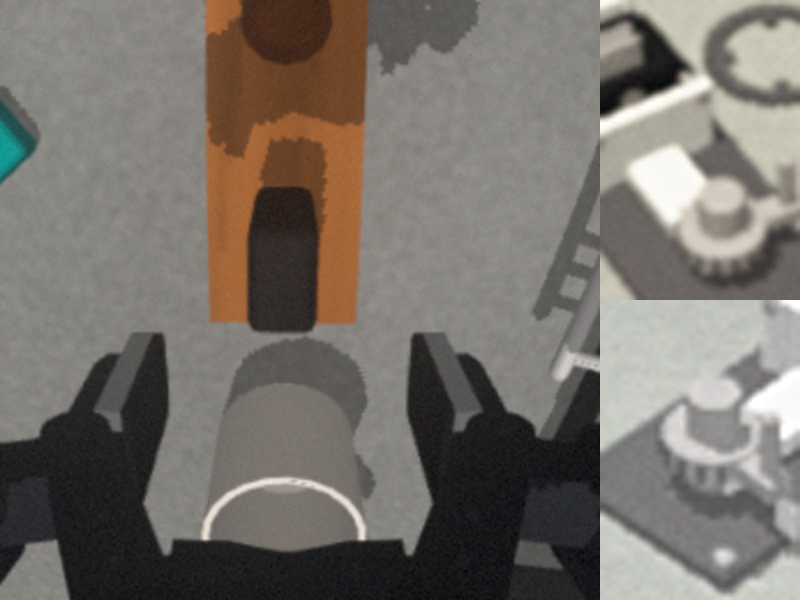

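The handle sits centred between the jaws and aligned (x 248–317, bottom edge 331), matching prediction to about 1 mm. The mug sits behind it, lower than the fingers will go. I'll descend and grip.

Emit:
servo_tool:
  rows:
    - [[0, 0, 0, 0, 0, 0.035, 0.3], [0, 0, 0, 0, 0, 0.035, 0.3], [0, 0, 0, 0, 0, 0.03, 0.3], [0, 0, 0, 0, 0, 0, 0.3], [0, 0, 0, 0, 0, 0, -1], [0, 0, 0, 0, 0, 0, -1], [0, 0, 0, 0, 0, 0, -1], [0, 0, 0, 0, 0, 0, -1]]
  squeeze: 50

```text
t: 7.3
tcp_pos: [0.547, 0.3056, 0.1214]
tool_rot: [-0.143, 0.99, 0.0, 0.002]
force: [0.7, -0.1, 2.6]
finger_gap: 0.254
gripper_force: 49.5
```

Emit:
servo_tool:
  rows:
    - [[0, 0, 0, 0, 0, 0, -1], [0, 0, 0, 0, 0, 0, -1], [0, 0, 0, 0, 0, 0, -1], [0, 0, 0, 0, 0, 0, -1]]

```text
t: 7.63
tcp_pos: [0.547, 0.3056, 0.1214]
tool_rot: [-0.144, 0.99, 0.0, 0.002]
force: [-0.4, -1.7, 6.6]
finger_gap: 0.254
gripper_force: 50.0
```

Emit:
servo_tool:
  rows:
    - [[0, 0, 0, 0, 0, -0.01, -1], [0, 0, 0, 0, 0, -0.02, -1], [0, 0, 0, 0, 0, -0.025, -1], [0, 0, 0, 0, 0, -0.025, -1], [0, 0, 0, 0, 0, -0.025, -1], [0, 0, 0, 0, 0, -0.025, -1], [0, 0, 0, 0, 0, -0.015, -1], [0, 0, 0, 0, 0, 0, -1]]

```text
t: 8.3
tcp_pos: [0.547, 0.3064, 0.2687]
tool_rot: [-0.144, 0.99, 0.001, 0.004]
force: [1.0, 0.2, -1.6]
finger_gap: 0.249
gripper_force: 49.3
```

Run:
```python
from h import *
s=manip.sense();print(s["t"],s["tcp_pos"],yaw(s),s["tool_rot"],s["q"],s["force"],s["finger_gap"])
plan([.532,-.223,.26],175.8,-1,18)
```

```text
8.3 [0.5469693  0.30638319 0.26872967] -163.4889264490218 [-1.43588477e-01  9.89628314e-01  9.68547791e-04  4.14855350e-03] [ 3.32452546e-01  5.07754223e-01  1.41335243e+00  3.72923522e-04
  1.21197292e+00 -1.52664893e+00] [ 1.02718322  0.19724882 -1.63446586] 0.24852427992092693
[[[0,0,1.15,0.0092,-0.028,0.0005,-1],[0,0,1.15,0.0086,-0.0281,0.0005,-1],[0,0,1.15,0.008,-0.0283,0.0005,-1],[0,0,1.15,0.0075,-0.0285,0.0005,-1],[0,0,1.15,0.0069,-0.0286,0.0005,-1],[0,0,1.15,0.0063,-0.0287,0.0005,-1],[0,0,1.15,0.0057,-0.0289,0.0005,-1],[0,0,1.15,0.0051,-0.029,0.0005,-1]]]
[[[0,0,1.15,0.0046,-0.0291,0.0005,-1],[0,0,1.15,0.004,-0.0292,0.0005,-1],[0,0,1.15,0.0034,-0.0292,0.0005,-1],[0,0,1.15,0.0028,-0.0293,0.0005,-1],[0,0,1.15,0.0022,-0.0293,0.0005,-1],[0,0,1.15,0.0016,-0.0294,0.0005,-1],[0,0,1.15,0.001,-0.0294,0.0005,-1],[0,0,1.15,0.0004,-0.0294,0.0005,-1]]]
[[[0,0,1.15,-0.0001,-0.0294,0.0005,-1],[0,0,1.15,-0.0007,-0.0294,0.0005,-1]]]
```

Emit:
servo_tool:
  rows:
    - [[0, 0, 1.15, 0.0092, -0.028, 0.0005, -1], [0, 0, 1.15, 0.0086, -0.0281, 0.0005, -1], [0, 0, 1.15, 0.008, -0.0283, 0.0005, -1], [0, 0, 1.15, 0.0075, -0.0285, 0.0005, -1], [0, 0, 1.15, 0.0069, -0.0286, 0.0005, -1], [0, 0, 1.15, 0.0063, -0.0287, 0.0005, -1], [0, 0, 1.15, 0.0057, -0.0289, 0.0005, -1], [0, 0, 1.15, 0.0051, -0.029, 0.0005, -1]]

```text
t: 8.97
tcp_pos: [0.5372, 0.069, 0.2588]
tool_rot: [-0.063, 0.998, 0.0, -0.001]
force: [0.3, 0.1, -2.3]
finger_gap: 0.245
gripper_force: 49.4
```

Emit:
servo_tool:
  rows:
    - [[0, 0, 1.15, 0.0046, -0.0291, 0.0005, -1], [0, 0, 1.15, 0.004, -0.0292, 0.0005, -1], [0, 0, 1.15, 0.0034, -0.0292, 0.0005, -1], [0, 0, 1.15, 0.0028, -0.0293, 0.0005, -1], [0, 0, 1.15, 0.0022, -0.0293, 0.0005, -1], [0, 0, 1.15, 0.0016, -0.0294, 0.0005, -1], [0, 0, 1.15, 0.001, -0.0294, 0.0005, -1], [0, 0, 1.15, 0.0004, -0.0294, 0.0005, -1]]

```text
t: 9.63
tcp_pos: [0.5308, -0.166, 0.2547]
tool_rot: [0.017, 1.0, 0.001, -0.001]
force: [0.4, -0.1, -1.8]
finger_gap: 0.249
gripper_force: 49.4
```

Emit:
servo_tool:
  rows:
    - [[0, 0, 1.15, 0, -0.0294, 0.0005, -1], [0, 0, 1.15, -0.0007, -0.0294, 0.0005, -1], [0, 0, 0, 0, 0, 0, -1], [0, 0, 0, 0, 0, 0, -1], [0, 0, 0, 0, 0, 0, -1]]

```text
t: 10.05
tcp_pos: [0.5292, -0.2232, 0.2539]
tool_rot: [0.037, 0.999, 0.001, -0.001]
force: [-0.1, -0.0, -2.0]
finger_gap: 0.253
gripper_force: 49.5
```

Run:
```python
from h import *
import pickle
s=manip.sense();ci={n:manip.camera_info(n) for n in("scene","side","wrist")};ims={n:manip.snapshot(n) for n in ci};pickle.dump((s,ci,ims),open("v5.pkl","wb"))
m=R.from_quat(s["tool_rot"]).as_matrix();print(s["t"],s["tcp_pos"],yaw(s),m[:,2],s["q"],s["force"])
tip=s["tcp_pos"]+m[:,2]*.1084;print("tip",tip)
def crop(im,c,w,h,W,H):
  x=int(c[0]-w/2);y=int(c[1]-h/2);print(x,y,W/w);return cv2.resize(im[y:y+h,x:x+w],(W,H),interpolation=cv2.INTER_CUBIC)
for n in ci: print(n,"tip",proj(ci[n],tip,n=="wrist"),"mouth",proj(ci[n],[.531,-.224,.08],n=="wrist"))
c=proj(ci["scene"],[.531,-.224,.1]);d=proj(ci["side"],[.531,-.224,.1])
L=crop(ims["wrist"],[254,225],133,200,400,600)
M=np.vstack([crop(ims["scene"],c,80,60,400,300),crop(ims["side"],d,80,60,400,300)])
cv2.imwrite("pics/w5b.png",np.hstack([L,M]))
```

```text
10.05 [ 0.52921789 -0.22318535  0.25386002] 175.7654043350407 [-0.00224195  0.00226732 -0.99999492] [-5.93886792e-01  4.56090650e-01  1.55622435e+00  6.89754434e-04
  1.13240458e+00 -2.09106673e+00] [-0.10167184 -0.03393431 -1.97973032]
tip [ 0.52897486 -0.22293957  0.14546057]
scene tip [210.79797574 135.05578491] mouth [211.3372227  152.90148257]
side tip [293.732344  146.6744412] mouth [292.10208182 164.3146232 ]
wrist tip [252.64398835 195.61518612] mouth [251.91731104 178.42949162]
187 125 3.007518796992481
170 117 5.0
252 128 5.0
```

View pics/w5b.png

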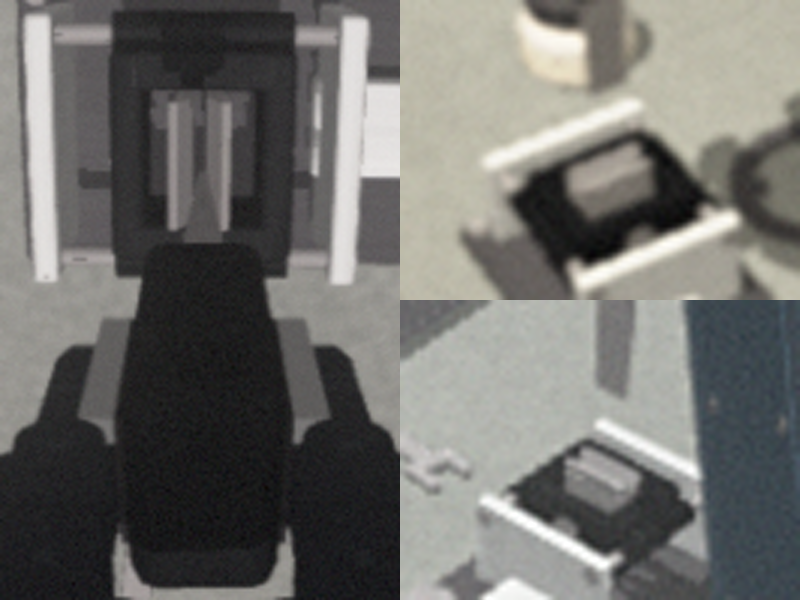

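The tip hovers over the lips in the wrist crop: tip at about (204,172), lips spanning 168–232. It sits about 1.3 mm to +y and is parallel, so I'll correct that and descend.

Emit:
servo_tool:
  rows:
    - [[0, 0, 0, 0, -0.0013, 0, -1], [0, 0, 0, 0, 0, 0.015, -1], [0, 0, 0, 0, 0, 0.015, -1], [0, 0, 0, 0, 0, 0.015, -1], [0, 0, 0, 0, 0, 0.006, -1], [0, 0, 0, 0, 0, 0, -1], [0, 0, 0, 0, 0, 0, -1], [0, 0, 0, 0, 0, 0, -1]]

```text
t: 10.87
tcp_pos: [0.5307, -0.2255, 0.2048]
tool_rot: [0.037, 0.999, -0.0, 0.001]
force: [-0.3, -0.5, -1.5]
finger_gap: 0.251
gripper_force: 49.7
```

Run:
```python
from h import *
s=manip.sense();im=manip.snapshot("wrist");d=manip.snapshot("side");sc=manip.snapshot("scene")
m=R.from_quat(s["tool_rot"]).as_matrix();print(s["t"],s["tcp_pos"],yaw(s),m[:,2],s["force"]);print(s["tcp_pos"]+m[:,2]*.1084)
f=lambda im,x,y,w,h,W,H:cv2.resize(im[y:y+h,x:x+w],(W,H),interpolation=cv2.INTER_CUBIC)
cv2.imwrite("pics/w6b.png",np.hstack([f(im,200,100,100,150,400,600),np.vstack([f(sc,170,100,80,60,400,300),f(d,252,115,80,60,400,300)])]))
```

```text
10.8667 [ 0.53069565 -0.22551171  0.20481132] 175.81431896406755 [ 0.00152954 -0.00104414 -0.99999829] [-0.30127382 -0.46162793 -1.49683844]
[ 0.53086145 -0.22562489  0.09641151]
```

View pics/w6b.png

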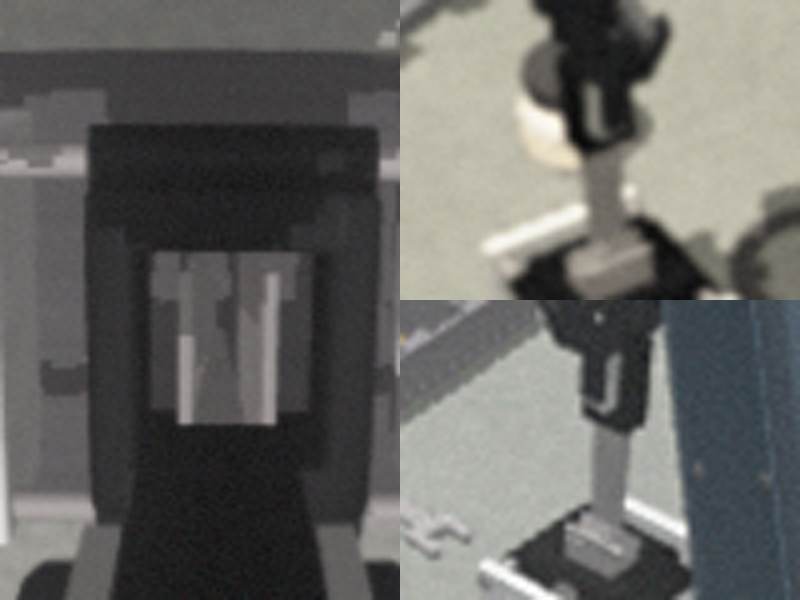

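The blade tip is inside the lips, about (220,340) against a lip centre of 229, so slightly to -y. I'll correct by 1.2 mm and ease down by feel.

Emit:
servo_tool:
  rows:
    - [[0, 0, 0, 0, 0.0012, 0, -1], [0, 0, 0, 0, 0, 0.003, -1], [0, 0, 0, 0, 0, 0.003, -1], [0, 0, 0, 0, 0, 0.003, -1], [0, 0, 0, 0, 0, 0.003, -1], [0, 0, 0, 0, 0, 0, -1], [0, 0, 0, 0, 0, 0, -1]]

```text
t: 11.6
tcp_pos: [0.5299, -0.2241, 0.1915]
tool_rot: [0.037, 0.999, 0.0, -0.0]
force: [-0.0, 1.0, -1.4]
finger_gap: 0.253
gripper_force: 49.7
```

Emit:
servo_tool:
  rows:
    - [[0, 0, 0, 0, 0, 0.002, -1], [0, 0, 0, 0, 0, 0.002, -1], [0, 0, 0, 0, 0, 0.002, -1], [0, 0, 0, 0, 0, 0.002, -1], [0, 0, 0, 0, 0, 0, -1], [0, 0, 0, 0, 0, 0, -1]]

```text
t: 12.1
tcp_pos: [0.53, -0.2241, 0.1837]
tool_rot: [0.037, 0.999, 0.0, -0.0]
force: [0.1, -0.4, -0.3]
finger_gap: 0.256
gripper_force: 49.7
```

Emit:
servo_tool:
  rows:
    - [[0, 0, 0, 0, 0, 0.0015, -1], [0, 0, 0, 0, 0, 0.0015, -1], [0, 0, 0, 0, 0, 0, -1], [0, 0, 0, 0, 0, 0, -1]]

```text
t: 12.43
tcp_pos: [0.53, -0.2241, 0.1808]
tool_rot: [0.037, 0.999, 0.0, -0.0]
force: [0.1, -0.4, -1.8]
finger_gap: 0.249
gripper_force: 49.7
```

Emit:
servo_tool:
  rows:
    - [[0, 0, 0, 0, 0, 0.0015, -1], [0, 0, 0, 0, 0, 0.0015, -1], [0, 0, 0, 0, 0, 0, -1], [0, 0, 0, 0, 0, 0, -1]]

```text
t: 12.77
tcp_pos: [0.53, -0.2241, 0.1778]
tool_rot: [0.037, 0.999, 0.0, -0.0]
force: [-0.3, 0.2, -1.1]
finger_gap: 0.25
gripper_force: 49.7
```

Emit:
servo_tool:
  rows:
    - [[0, 0, 0, 0, 0, 0.0015, -1], [0, 0, 0, 0, 0, 0.0015, -1], [0, 0, 0, 0, 0, 0, -1], [0, 0, 0, 0, 0, 0, -1]]

```text
t: 13.1
tcp_pos: [0.5301, -0.2241, 0.1748]
tool_rot: [0.037, 0.999, 0.0, -0.0]
force: [0.8, -0.2, -1.7]
finger_gap: 0.254
gripper_force: 49.7
```

Emit:
servo_tool:
  rows:
    - [[0, 0, 0, 0, 0, 0.0015, -1], [0, 0, 0, 0, 0, 0.0015, -1], [0, 0, 0, 0, 0, 0, -1], [0, 0, 0, 0, 0, 0, -1]]

```text
t: 13.43
tcp_pos: [0.53, -0.224, 0.1717]
tool_rot: [0.037, 0.999, 0.0, -0.0]
force: [-1.3, 0.7, -1.7]
finger_gap: 0.248
gripper_force: 49.7
```

Emit:
servo_tool:
  rows:
    - [[0, 0, 0, 0, 0, 0.001, -1], [0, 0, 0, 0, 0, 0.001, -1], [0, 0, 0, 0, 0, 0, -1], [0, 0, 0, 0, 0, 0, -1]]

```text
t: 13.77
tcp_pos: [0.5301, -0.2241, 0.1698]
tool_rot: [0.037, 0.999, 0.0, -0.0]
force: [-0.1, 1.1, -2.0]
finger_gap: 0.253
gripper_force: 49.7
```

Emit:
servo_tool:
  rows:
    - [[0, 0, 0, 0, 0, 0.001, -1], [0, 0, 0, 0, 0, 0.001, -1], [0, 0, 0, 0, 0, 0, -1], [0, 0, 0, 0, 0, 0, -1]]

```text
t: 14.1
tcp_pos: [0.5301, -0.2241, 0.1678]
tool_rot: [0.037, 0.999, 0.0, -0.0]
force: [-0.4, 1.6, -2.3]
finger_gap: 0.256
gripper_force: 49.7
```

Emit:
servo_tool:
  rows:
    - [[0, 0, 0, 0, 0, 0.001, -1], [0, 0, 0, 0, 0, 0.001, -1], [0, 0, 0, 0, 0, 0, -1], [0, 0, 0, 0, 0, 0, -1]]

```text
t: 14.43
tcp_pos: [0.5301, -0.2241, 0.1658]
tool_rot: [0.037, 0.999, 0.0, -0.0]
force: [0.1, -0.2, -1.8]
finger_gap: 0.254
gripper_force: 49.7
```

Emit:
servo_tool:
  rows:
    - [[0, 0, 0, 0, 0, 0.001, -1], [0, 0, 0, 0, 0, 0.001, -1], [0, 0, 0, 0, 0, 0, -1], [0, 0, 0, 0, 0, 0, -1]]

```text
t: 14.77
tcp_pos: [0.5302, -0.2242, 0.1639]
tool_rot: [0.037, 0.999, -0.0, 0.0]
force: [0.4, 0.4, -1.3]
finger_gap: 0.253
gripper_force: 49.7
```

Emit:
servo_tool:
  rows:
    - [[0, 0, 0, 0, 0, 0.001, -1], [0, 0, 0, 0, 0, 0.001, -1], [0, 0, 0, 0, 0, 0, -1], [0, 0, 0, 0, 0, 0, -1]]

```text
t: 15.1
tcp_pos: [0.5304, -0.2244, 0.1623]
tool_rot: [0.037, 0.999, -0.0, 0.0]
force: [0.2, 0.4, 3.1]
finger_gap: 0.254
gripper_force: 50.2
```

Emit:
servo_tool:
  rows:
    - [[0, 0, 0, 0, 0, 0.001, -1], [0, 0, 0, 0, 0, 0.001, -1], [0, 0, 0, 0, 0, 0, -1], [0, 0, 0, 0, 0, 0, -1]]

```text
t: 15.43
tcp_pos: [0.5305, -0.2244, 0.1601]
tool_rot: [0.037, 0.999, -0.0, 0.0]
force: [0.5, -0.1, 3.7]
finger_gap: 0.253
gripper_force: 50.3
```

Emit:
servo_tool:
  rows:
    - [[0, 0, 0, 0, 0, 0.001, -1], [0, 0, 0, 0, 0, 0.001, -1], [0, 0, 0, 0, 0, 0, -1], [0, 0, 0, 0, 0, 0, -1]]

```text
t: 15.77
tcp_pos: [0.5303, -0.2242, 0.1579]
tool_rot: [0.037, 0.999, -0.0, 0.0]
force: [1.0, 0.0, 2.5]
finger_gap: 0.25
gripper_force: 50.4
```

Contact onset came at TCP z of about 0.163 with roughly a 5 N rise. The target is about 12.5 mm further, around 0.1505, for 1.5 mm of yield.

Emit:
servo_tool:
  rows:
    - [[0, 0, 0, 0, 0, 0.001, -1], [0, 0, 0, 0, 0, 0.001, -1], [0, 0, 0, 0, 0, 0.001, -1], [0, 0, 0, 0, 0, 0, -1], [0, 0, 0, 0, 0, 0, -1]]

```text
t: 16.18
tcp_pos: [0.5302, -0.2242, 0.1549]
tool_rot: [0.037, 0.999, -0.0, 0.0]
force: [-0.3, -0.2, 4.3]
finger_gap: 0.254
gripper_force: 50.5
```

Emit:
servo_tool:
  rows:
    - [[0, 0, 0, 0, 0, 0.001, -1], [0, 0, 0, 0, 0, 0.001, -1], [0, 0, 0, 0, 0, 0, -1], [0, 0, 0, 0, 0, 0, -1]]

```text
t: 16.52
tcp_pos: [0.5302, -0.2242, 0.153]
tool_rot: [0.037, 0.999, -0.0, 0.0]
force: [0.8, 0.7, 5.4]
finger_gap: 0.249
gripper_force: 50.5
```

Emit:
servo_tool:
  rows:
    - [[0, 0, 0, 0, 0, 0.001, -1], [0, 0, 0, 0, 0, 0.001, -1]]

```text
t: 16.68
tcp_pos: [0.5302, -0.2242, 0.1512]
tool_rot: [0.037, 0.999, -0.0, 0.0]
force: [-0.4, 1.4, 7.0]
finger_gap: 0.253
gripper_force: 50.6
```

Emit:
servo_tool:
  rows:
    - [[0, 0, 0, 0, 0, 0, -1], [0, 0, 0, 0, 0, 0, -1], [0, 0, 0, 0, 0, 0, -1]]

```text
t: 16.93
tcp_pos: [0.5302, -0.2242, 0.1511]
tool_rot: [0.037, 0.999, -0.0, 0.0]
force: [0.1, 0.8, 5.3]
finger_gap: 0.252
gripper_force: 50.6
```

Run:
```python
from h import *
im=manip.snapshot("wrist");d=manip.snapshot("side");sc=manip.snapshot("scene")
s=manip.sense();print(s["t"],s["tcp_pos"],s["force"],s["gripper_force"])
f=lambda im,x,y,w,h,W,H:cv2.resize(im[y:y+h,x:x+w],(W,H),interpolation=cv2.INTER_CUBIC)
cv2.imwrite("pics/w7b.png",np.hstack([f(im,200,100,100,150,400,600),np.vstack([f(sc,170,120,120,90,400,300),f(d,222,130,120,90,400,300)])]))
```

```text
17.0833 [ 0.53015949 -0.22425576  0.15110121] [-0.49557237  0.15769376  5.18008226] 50.62885880470276
```

View pics/w7b.png

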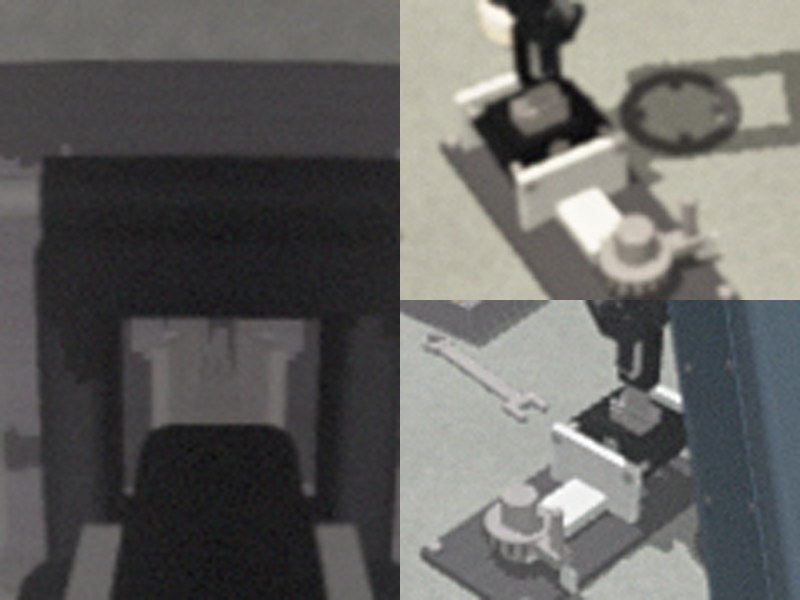

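The blade is seated between the plates, the pin is in line with the mark, and nothing else has moved. I'll hand it in.

```bash
python3 -c "
from station import manip;print(manip.sign_off())"
```

```text
the job is handed in; nothing more can be done
None
```

The job is handed in at about 17 s: the collar is turned to its hard stop at the locked mark, and the feeler is still gripped and held upright between the plates, with the sprung plate pushed back an estimated 1.4 mm (worked out from blade depth past contact and the push force).

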